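# Sort pulled parts into stock trays and the relay tube

### The arm

A 6-joint arm with a two-finger parallel gripper is mounted at the origin on the work surface. World frame = base frame: x ahead of the robot, y to its left, z up, the work surface at z = 0. Lengths are in m, angles in degrees, forces in N, time in s.
With the tool pointing down it reaches from about 0.4 to 0.825 m from the base axis. Payload 7 kg.
Tool frame: the origin (TCP) lies on the centre line of the jaws, within the pads' length; the fingertips stand r.tip_reach ahead of it and the grasp point (between the pads) is the TCP (r.tip_reach is the distance from the TCP to the fingertips, in m); z points along the fingers, y is the line along which they close (so a half turn about z gives the same grasp; the last joint's range is limited). The gripper opens to 88 mm and grips with 3 to 60 N. Pads are 19 mm wide; open, the fingers measure 130 mm over their backs; the gripper's body (78 mm by 193 mm) begins 47 mm behind the grasp point.
Start: joints at [-50.701, 20.546, 0.682, 0, -70.136, -16.507], TCP at [0.261, -0.622, 0.246] pointing down, gripper open.
Joint ranges: [-176.03, 176.03], [-82.01, 121.73], [-58.28, 71.71], [-173.87, 95.51], [-174.79, -0.11], [-173.66, 173.66]. Speed limits (degrees/s): [136.94, 136.94, 172.46, 180, 180, 180].

### API

Orientations are given as [roll, pitch, yaw] about the fixed x, y, z axes, in that order (R = Rz(yaw) Ry(pitch) Rx(roll)).
In Python, from plant import sensors, cams, r gives the robot as it stands.
- The arm moves only by the tool drive_tool, never from a script. Its argument "rows" is a list of rows, each an object of numbers: "fingers": the gripper's target within -1 to 1 (fully open at 1, half-way at 0, shut at -1); "x", "y", "z": the shift along the tool's x, y, z in m; "spin": the turn about the tool's z in rad. A call has 1 to 10 rows; each row is the pose to reach, as a shift and turn from the pose commanded when the call began, along the tool's axes at that moment; what a row does not reach only later rows make up. A row lasts 1/8 s, in which the tool goes at most 62.5 mm and 10.7 degrees, less where a joint would pass 70% of its speed; a pose out of reach is approached as far as the arm can. A call with a gripper value outside its range is refused whole. The fingers move at their own pace and stop on an object; "newtons" is the grip in N (left out, the last holds). Time passes only in rows, so rows that repeat a pose let the fingers close. It gives the time, the measured TCP pose, the force, the opening and the grip force at its end, in the units of the state.
- sensors.get_state(): the state, without advancing time (a new reading comes with each control period).
- cams.capture(name): name is "scene" or "top" or "wrist"; returns a dict with "pixels" (480x640x3 uint8, red, green, blue), "intrinsics" (3x3 intrinsics, pixels), "eye" and "orientation" of the camera in the world; the wrist camera has in their place "T_tool_cam" (4x4, takes a point from camera to tool coordinates, whose origin is the TCP and whose axes are the flange's). Camera axes: x right, y up, looking along -z (the intrinsics and any distortion apply to the point x, -y, -z); pixel columns grow to the right and rows downward; lengths in m; the calibration is good to about 2 mm. The wrist camera is an equidistant fisheye: a pixel r from the principal point sees the ray r / f radians off the axis. A picture is of the moment at which its call begins: read the wrist's pose just before it. There is no depth.
- r.close_job(): hands the job in; it is judged then, once.
The state is a dict: "time_s": time; "joints": joint angles; "qd": joint speeds; "joint_torque": joint torques, N m; "tcp_pos": TCP position; "eef_rot": TCP orientation; "contact_force": force on the tool from outside, world axes, zero at the start; "moment": the same for the moment, N m; "gripper_width": finger opening in m; "gripper_force": force on a finger pad.
Only numpy, scipy, OpenCV 4.12 (cv2) and the standard library are available. Lean on these libraries where they do the work, as an engineer would, in place of code of your own. Each camera call takes 0.05 s, during which the arm holds its last target. There are 200 camera calls.

### The job

Clear the red mat by putting each pulled part with its own kind: the capacitor, the heat sink and the terminal block go into the free front part of the tray that already holds such parts, each standing upright on the tray floor. Load both relays into the tilted clear tube from its open trough at the top, striped end first (downhill) like the ones already in it, so that both slide fully home against those. Leave the white flux bottle standing where it is.

Things in the scene. Friction and masses are not known exactly. Their poses are not given: they have to be found in the camera images.
- relay_black_center (a point): Power relay with a black case, 32 mm long (x) by 27 wide (y) by 22 high with its pins, 30 g, standing on its pins at any yaw. A white stripe crosses its top and end face at its +x end. The point is its centre, 11 mm above its foot; x points to the striped end, z up. Either relay may go into the tube first.
- relay_blue_center (a point): Power relay with a blue case, otherwise the same as the black one: 32 mm long (x) by 27 wide (y) by 22 high with its pins, 30 g, standing on its pins at any yaw. A white stripe crosses its top and end face at its +x end. The point is its centre, 11 mm above its foot; x points to the striped end, z up.
- capacitor_center (a point): Large electrolytic capacitor: upright can, 30 mm in diameter, 45 mm high, dark teal sleeve, bare aluminium top, 45 g. The point is its centre, 22.5 mm above its foot; z along the can, up.
- heatsink_center (a point): Bare aluminium finned heat sink, 34 by 34 mm and 22 mm high, fins upward and running along its y, 40 g. The point is its centre, 11 mm above its foot; z up.
- terminal_center (a point): Green 3-way screw terminal block, 31 mm long (x) by 18 mm wide (y) by 24 mm high, three screw heads on top, 25 g. The point is its centre, 12 mm above its foot; z up.
- tray_caps: Blue shallow stock tray with three teal capacitors (45 mm high) already in it. 112 (x) by 120 mm (y), walls 22 mm high and 4 thick, floor 4 thick, fixed. Origin: centre of its underside, on the bench; z up. Stock is fixed in a row on the +x side, beyond x = +18 mm; the part with x = -52 to +18, y = -56 to +56 mm is free.
- tray_sinks: Yellow shallow stock tray with three aluminium heat sinks (22 mm high) already in it. 112 (x) by 120 mm (y), walls 22 mm high and 4 thick, floor 4 thick, fixed. Origin: centre of its underside, on the bench; z up. Stock is fixed in a row on the +x side, beyond x = +18 mm; the part with x = -52 to +18, y = -56 to +56 mm is free.
- tray_terminals: Grey shallow stock tray with four green terminal blocks (24 mm high) already in it. 112 (x) by 120 mm (y), walls 22 mm high and 4 thick, floor 4 thick, fixed. Origin: centre of its underside, on the bench; z up. Stock is fixed in a row on the +x side, beyond x = +18 mm; the part with x = -52 to +18, y = -56 to +56 mm is free.
- rail: Tilted relay rail, fixed: open trough, then clear tube (31 wide, 26 high inside) holding 5 relays, stripes downhill. Origin: on the bench below the middle of the trough floor, which is 135 mm up. Runs down along +x at 25 deg; y level. Along the slope from that middle: trough -44 to +36 mm, then tube; free down to +105. Trough walls 6 mm high, 43 apart, narrowing to 31. So slippery that relays slide down.
- flux_bottle: White plastic bottle with a blue cap, 40 mm in diameter, 95 mm high, standing loose on the bench to the robot's left of the mat; a bystander. Origin: centre of its underside.

How it is judged (in metres and radians):
At the end, for the whole second after the job is handed in: Both relays are in the tube, stripe downhill, home to 5 mm against the others. Capacitor, heat sink and terminal block each stand upright (9 degrees) on the floor of their kind's tray, in its free part. Bottle upright, within 20 mm of its start. All released and at rest (x of relay_black_center in the frame of rail between 0.0505 and 0.094 m and y of relay_black_center in the frame of rail between -0.006 and 0.006 m and z of relay_black_center in the frame of rail between 0.097 and 0.128 m and angle between relay_black_center's own x axis and vertical between 1.85 and 2.2 rad and angle between each of relay_black_center, relay_blue_center's own z axis and vertical below 0.6 rad and x of relay_blue_center in the frame of rail between 0.0505 and 0.094 m and y of relay_blue_center in the frame of rail between -0.006 and 0.006 m and z of relay_blue_center in the frame of rail between 0.097 and 0.128 m and angle between relay_blue_center's own x axis and vertical between 1.85 and 2.2 rad and x of capacitor_center in the frame of tray_caps between -0.054 and 0.026 m and y of capacitor_center in the frame of tray_caps between -0.056 and 0.056 m and z of capacitor_center in the frame of tray_caps between 0.0225 and 0.0305 m and angle between each of capacitor_center, heatsink_center, terminal_center's own z axis and vertical below 0.15 rad and x of heatsink_center in the frame of tray_sinks between -0.054 and 0.026 m and y of heatsink_center in the frame of tray_sinks between -0.056 and 0.056 m and z of heatsink_center in the frame of tray_sinks between 0.011 and 0.019 m and x of terminal_center in the frame of tray_terminals between -0.054 and 0.026 m and y of terminal_center in the frame of tray_terminals between -0.056 and 0.056 m and z of terminal_center in the frame of tray_terminals between 0.012 and 0.02 m and linear speed of each of relay_black, relay_blue, capacitor, heatsink, terminal below 0.02 m/s and distance of flux_bottle from where it was at the start of the episode below 0.02 m and angle between flux_bottle's own z axis and vertical below 0.2 rad); the robot touches nothing.
It fails at once if the flux bottle is knocked over or pushed more than 20 mm (distance of flux_bottle from where it was at the start of the episode above 0.02 m or angle between flux_bottle's own z axis and vertical above 0.2 rad).
It also fails if it takes over 141 s, if anything falls off the work surface, if the arm or the gripper's body presses on something with over 40 N, if the wrist force passes 120 N, or if a joint passes its speed limit or range.

## Working session

There is one attempt and no reset: what is moved stays moved. The work goes in short steps, Python scripts to look and compute and a tool call to move; the robot and the scene stay as the last step left them, time stands still between calls to the robot, and variables do not carry over. Pictures are saved under pics/ and viewed, at most 14 in all, crops included, and the job is handed in when it is done.

Besides the shell and the picture viewer there is one more tool, called after ">>>" as name(argument=value, ...), one argument or row to a line, values as JSON. drive_tool: Moves the arm, as the interface text tells. Its arguments: {"type":"object","properties":{"rows":{"type":"array"},"newtons":{"type":"number"}},"required":["rows"]}

```bash
mkdir -p pics; cat > h.py <<'E'
import numpy as np, cv2
from plant import sensors, cams, r
from scipy.spatial.transform import Rotation as R
def cam(n):
    s=sensors.get_state(); c=cams.capture(n); c['state']=s; return c
def Rm(o):
    o=np.array(o,float)
    if o.shape==(3,3): return o
    return R.from_euler('xyz',o,degrees=True).as_matrix()
def save(c,name): cv2.imwrite('pics/'+name+'.png',c['pixels'][:,:,::-1])
E
python3 - <<'E'
from h import *
s=sensors.get_state()
for k,v in s.items(): print(k,v)
print(r.tip_reach)
for n in ['scene','top','wrist']:
    c=cam(n); save(c,n+'0')
    np.savez('pics/'+n+'0.npz',**{k:v for k,v in c.items() if k!='state'})
    print(n,{k:v for k,v in c.items() if k not in('pixels','state')})
E
```

```text
time_s 0.0
joints [-5.07012157e+01  2.05911992e+01  6.33448706e-01 -1.90200899e-02
 -7.01363858e+01 -1.65074053e+01]
qd [-0.04716444 -0.04110409 -0.15990051  0.06734552 -0.01821433  0.03341067]
joint_torque [ 1.50246509e-03 -5.82718742e+01  2.93056619e+01  6.99717075e+00
  6.89963999e-03 -1.65563106e-04]
tcp_pos [ 0.26127622 -0.6218812   0.24462632]
eef_rot [ 1.79904663e+02 -9.60712774e-03 -1.57215090e+02]
contact_force [0.42325356 0.06808572 0.22095719]
moment [-0.01471353 -0.00049056  0.00564571]
gripper_force 0.0
gripper_width 0.08777010339176174
0.019
scene {'intrinsics': array([[448.42465561,   0.        , 319.41962387],
       [  0.        , 448.42465561, 242.71795323],
       [  0.        ,   0.        ,   1.        ]]), 'eye': array([0.86977209, 0.30671708, 0.64583717]), 'orientation': array([ 38.5059261 ,   0.71614777, 131.95555901])}
top {'intrinsics': array([[492.87090442,   0.        , 313.8539766 ],
       [  0.        , 492.87090442, 240.1302238 ],
       [  0.        ,   0.        ,   1.        ]]), 'eye': array([ 0.43607925, -0.01767343,  0.92653307]), 'orientation': array([  6.49512081,  -0.48451342, -90.4870789 ])}
wrist {'intrinsics': array([[371.64829954,   0.        , 317.93653668],
       [  0.        , 371.64829954, 239.60323254],
       [  0.        ,   0.        ,   1.        ]]), 'T_tool_cam': array([[ 1.43890186e-03,  9.67351710e-01,  2.53433618e-01,
         6.77403765e-02],
       [ 9.99998177e-01, -1.07377512e-03, -1.57903692e-03,
         8.67398663e-04],
       [-1.25535335e-03,  2.53435428e-01, -9.67351491e-01,
        -1.39110757e-01],
       [ 0.00000000e+00,  0.00000000e+00,  0.00000000e+00,
         1.00000000e+00]])}
```

View pics/scene0.png

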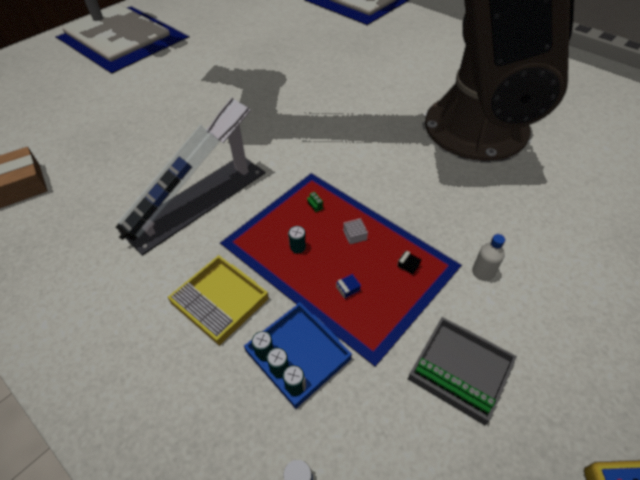

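View pics/top0.png

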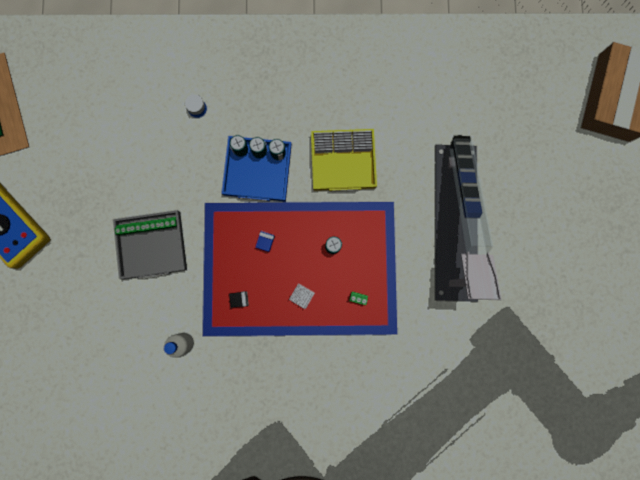

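The top view shows the mat with black relay (237,300), blue relay (265,241), capacitor (333,246), heat sink (302,296) and terminal (359,298). The trays are at (256,170) for caps, (344,160) for sinks and (150,244) for terminals. The rail trough is near (482,277) with downhill up-image, and the bottle is at (178,345).

```bash
cat >> h.py <<'E'
def rays(c,uv):
    uv=np.atleast_2d(np.array(uv,float)); K=c['intrinsics']; 
    x=(uv[:,0]-K[0,2])/K[0,0]; y=(uv[:,1]-K[1,2])/K[1,1]
    if 'T_tool_cam' in c:
        th=np.hypot(x,y)+1e-12; d=np.c_[x/th*np.sin(th),-y/th*np.sin(th),-np.cos(th)]
        T=np.array(c['T_tool_cam']); s=c['state']; Rt=Rm(s['eef_rot'])
        return np.array(s['tcp_pos'])+Rt@T[:3,3], d@(Rt@T[:3,:3]).T
    return np.array(c['eye']), np.c_[x,-y,-np.ones_like(x)]@Rm(c['orientation']).T
def plane(c,uv,z):
    e,d=rays(c,uv); return e+d*((z-e[2])/d[:,2])[:,None]
def topdown(c,x0,x1,y0,y1,z,s=0.001):
    "rectified view on plane z: rows = x falling, cols = y falling"
    xs=np.arange(x1,x0,-s); ys=np.arange(y1,y0,-s); X,Y=np.meshgrid(xs,ys,indexing='ij')
    e,_=rays(c,[[0,0]]); P=np.stack([X-e[0],Y-e[1],0*X+z-e[2]],-1).reshape(-1,3)
    if 'T_tool_cam' in c:
        Rc=Rm(c['state']['eef_rot'])@np.array(c['T_tool_cam'])[:3,:3]
    else: Rc=Rm(c['orientation'])
    p=P@Rc; q=np.c_[p[:,0],-p[:,1]]; w=-p[:,2]; n=np.linalg.norm(q,axis=1)+1e-12
    k=(np.arctan2(n,w)/n if 'T_tool_cam' in c else 1/w)
    K=c['intrinsics']; u=(q*k[:,None]*K[0,0]+K[:2,2]).reshape(*X.shape,2).astype(np.float32)
    return cv2.remap(c['pixels'],u[...,0].copy(),u[...,1].copy(),cv2.INTER_CUBIC)
def rects(mask,c,z,amin=30,amax=1e9):
    out=[]
    for k in cv2.findContours(mask.astype(np.uint8),cv2.RETR_EXTERNAL,cv2.CHAIN_APPROX_NONE)[0]:
        if not amin<cv2.contourArea(k)<amax: continue
        P=plane(c,k[:,0,:],z)[:,:2]; (cx,cy),(w,h),a=cv2.minAreaRect((P*1000).astype(np.float32))
        out.append(([round(cx),round(cy)],[round(w),round(h)],round(a,1)))
    return out
E
python3 - <<'E'
from h import *
t=dict(np.load('pics/top0.npz')); s=dict(np.load('pics/scene0.npz'))
hsv=cv2.cvtColor(t['pixels'],cv2.COLOR_RGB2HSV); H,S,V=[hsv[...,i].astype(int) for i in range(3)]
red=((H<8)|(H>172))&(S>140)&(V>70)
print('red',rects(red,t,0.001,2000))
hole=np.zeros_like(red); hole[218:322,217:383]=1
for n,z in(('z22',.022),('z45',.045)): print(n,rects(cv2.morphologyEx((hole&~red).astype(np.uint8),cv2.MORPH_OPEN,np.ones((3,3))),t,z,60))
blue=(H>100)&(H<125)&(S>120)
print('bluetray',rects(blue[130:205,:305]*1,t,0,1) and '', plane(t,[[256,170],[344,160],[150,244],[178,345]],0.0).round(3))
y=(H>20)&(H<35)&(S>100)&(V>80); y[:,:300]=0;y[:,400:]=0
print('yellow',rects(y,t,.022,500))
a=cv2.resize(t['pixels'][120:310,425:510],None,fx=3.1,fy=3.1,interpolation=cv2.INTER_CUBIC)
b=cv2.resize(s['pixels'][90:255,110:275],None,fx=3.1,fy=3.1,interpolation=cv2.INTER_CUBIC)
o=np.zeros((600,790,3),np.uint8); o[:a.shape[0],:a.shape[1]]=a; o[:b.shape[0],270:270+b.shape[1]]=b
cv2.imwrite('pics/rail.png',o[:,:,::-1])
E
```

```text
red [([490, 1], [214, 324], 0.0)]
z22 [([432, -106], [35, 20], 75.5), ([432, 112], [29, 33], 6.4), ([437, -3], [37, 36], 58.7), ([529, -61], [30, 35], 62.9), ([538, 65], [29, 35], 71.9)]
z45 [([432, -104], [34, 20], 75.5), ([432, 109], [28, 33], 6.4), ([437, -3], [36, 35], 58.7), ([527, -60], [29, 34], 62.9), ([535, 63], [28, 34], 71.9)]
bluetray  [[ 0.678  0.084  0.   ]
 [ 0.697 -0.086  0.   ]
 [ 0.536  0.283  0.   ]
 [ 0.349  0.226  0.   ]]
yellow [([692, -83], [117, 120], 1.8)]
```

View pics/rail.png

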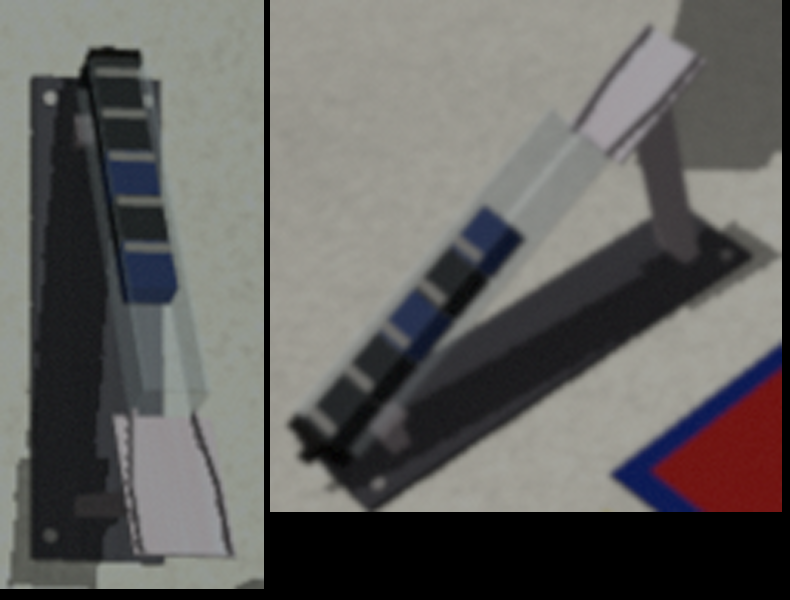

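The rail picture shows the trough floor corners at crop (135,552), (229,555), with the tube mouth near (118-205,415). Five relays sit in the tube, stripes downhill, and the rail runs almost straight along +x. I'll move over the mat for a near view.

```bash
cat >> h.py <<'E'
def go(x,y,z,yaw,s=None):
    s=s or sensors.get_state(); Rt=Rm(s['eef_rot']); d=Rt.T@(np.array([x,y,z])-s['tcp_pos'])
    dy=(yaw-s['eef_rot'][2]+180)%360-180
    j6=yaw+90-np.degrees(np.arctan2(y,x)); j6=(j6+180)%360-180
    print('shift',d.round(4),'spin',round(-np.radians(dy),3),'rows',np.ceil(max(np.linalg.norm(d)/.0625,abs(dy)/10.7)),'j6 now',s['joints'][5].round(1),'goal',round(j6,1))
E
python3 - <<'E'
from h import *
go(.46,-.03,.30,-90)
t=dict(np.load('pics/top0.npz'));f=lambda u,v:[u/3.1+425,v/3.1+120]
print(plane(t,[f(135,552),f(229,555)],.1536).round(3))
print(plane(t,[f(30,78),f(30,560)],.005).round(3))
E
```

```text
shift [-0.4124  0.4689 -0.0546] spin -1.173 rows 11.0 j6 now -16.5 goal 3.7
[[ 0.431 -0.266  0.154]
 [ 0.429 -0.313  0.154]]
[[ 0.723 -0.261  0.005]
 [ 0.426 -0.25   0.005]]
```

>>> drive_tool(
  rows=[
    {"x": -0.412, "y": 0.469, "z": -0.055, "spin": -1.173},
    {"x": -0.412, "y": 0.469, "z": -0.055, "spin": -1.173},
    {"x": -0.412, "y": 0.469, "z": -0.055, "spin": -1.173},
    {"x": -0.412, "y": 0.469, "z": -0.055, "spin": -1.173},
    {"x": -0.412, "y": 0.469, "z": -0.055, "spin": -1.173},
    {"x": -0.412, "y": 0.469, "z": -0.055, "spin": -1.173},
    {"x": -0.412, "y": 0.469, "z": -0.055, "spin": -1.173},
    {"x": -0.412, "y": 0.469, "z": -0.055, "spin": -1.173},
    {"x": -0.412, "y": 0.469, "z": -0.055, "spin": -1.173},
    {"x": -0.412, "y": 0.469, "z": -0.055, "spin": -1.173},
  ],
)

```text
invalid input
```

>>> drive_tool(
  rows=[
    {"y": 0.03},
    {"y": 0.03},
    {"y": 0.03},
    {"y": 0.03},
  ],
)

```text
invalid input
```

```bash
python3 - <<'E'
from h import *
c=cam('wrist'); print(c['state']['tcp_pos'],c['state']['eef_rot'],c['state']['time_s']); save(c,'w1')
import pickle; pickle.dump(c,open('pics/w1.pkl','wb'))
o=topdown(c,.37,.77,-.20,.34,.022,.0008); print(o.shape)
for x in np.arange(.40,.77,.05): cv2.putText(o,f'{x:.2f}',(0,int((.77-x)/.0008)),0,.35,(0,255,255),1)
cv2.imwrite('pics/w1t.png',o[:,:,::-1])
E
```

```text
[ 0.26129836 -0.62198025  0.24482004] [ 1.79924329e+02 -9.42888532e-03 -1.57214797e+02] 0.15
(500, 675, 3)
```

View pics/w1t.png

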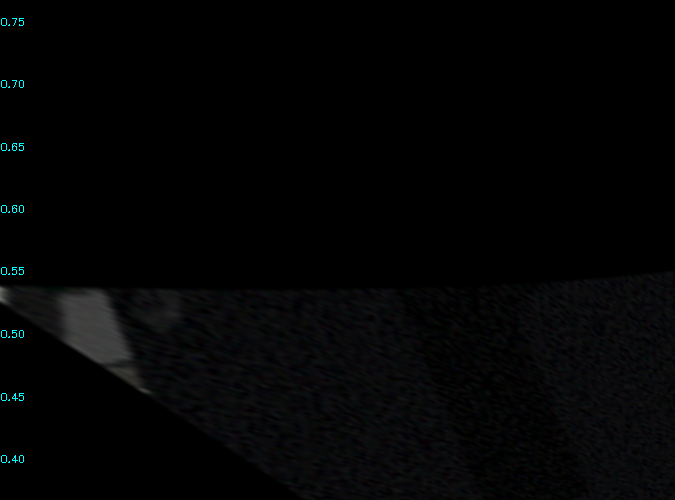

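The picture is empty because both moves were refused. The rows probably need every field, so I'll include all of them.

>>> drive_tool(
  rows=[
    {"x": -0.412, "y": 0.469, "z": -0.055, "spin": -1.173, "fingers": 1},
    {"x": -0.412, "y": 0.469, "z": -0.055, "spin": -1.173, "fingers": 1},
    {"x": -0.412, "y": 0.469, "z": -0.055, "spin": -1.173, "fingers": 1},
    {"x": -0.412, "y": 0.469, "z": -0.055, "spin": -1.173, "fingers": 1},
    {"x": -0.412, "y": 0.469, "z": -0.055, "spin": -1.173, "fingers": 1},
    {"x": -0.412, "y": 0.469, "z": -0.055, "spin": -1.173, "fingers": 1},
    {"x": -0.412, "y": 0.469, "z": -0.055, "spin": -1.173, "fingers": 1},
    {"x": -0.412, "y": 0.469, "z": -0.055, "spin": -1.173, "fingers": 1},
    {"x": -0.412, "y": 0.469, "z": -0.055, "spin": -1.173, "fingers": 1},
    {"x": -0.412, "y": 0.469, "z": -0.055, "spin": -1.173, "fingers": 1},
  ],
  newtons=15,
)

```text
time_s: 1.45
tcp_pos: [0.4592, -0.0298, 0.301]
eef_rot: [-179.9, 0.0, -90.0]
contact_force: [1.0, -0.3, 0.3]
gripper_width: 0.0873
gripper_force: 0.0
```

```bash
python3 - <<'E'
from h import *
c=cam('wrist'); save(c,'w1')
import pickle; pickle.dump(c,open('pics/w1.pkl','wb'))
o=topdown(c,.37,.77,-.20,.34,.022,.0008)
for x in np.arange(.40,.77,.05): cv2.putText(o,f'{x:.2f}',(0,int((.77-x)/.0008)),0,.35,(0,255,255),1)
cv2.imwrite('pics/w1u.png',o[:,:,::-1])
hsv=cv2.cvtColor(o,cv2.COLOR_RGB2HSV); H,S,V=[hsv[...,i].astype(int) for i in range(3)]
red=((H<8)|(H>172))&(S>140)&(V>60); 
m=(cv2.morphologyEx((~red).astype(np.uint8),cv2.MORPH_OPEN,np.ones((3,3))))
for k in cv2.findContours(m,cv2.RETR_CCOMP,cv2.CHAIN_APPROX_NONE)[0]:
    if 300<cv2.contourArea(k)<6000:
        (u,v),(w,h),a=cv2.minAreaRect(k); print('x %.3f y %.3f'%(.77-v*.0008,.34-u*.0008),'size',round(w*.8),round(h*.8),'ang',round(a,1))
E
```

```text
x 0.432 y -0.107 size 33 20 ang 15.9
x 0.437 y -0.003 size 38 38 ang 30.7
x 0.530 y -0.059 size 36 32 ang 90.0
x 0.537 y 0.064 size 34 34 ang 18.4
x 0.488 y 0.147 size 13 206 ang 0.2
```

View pics/w1u.png

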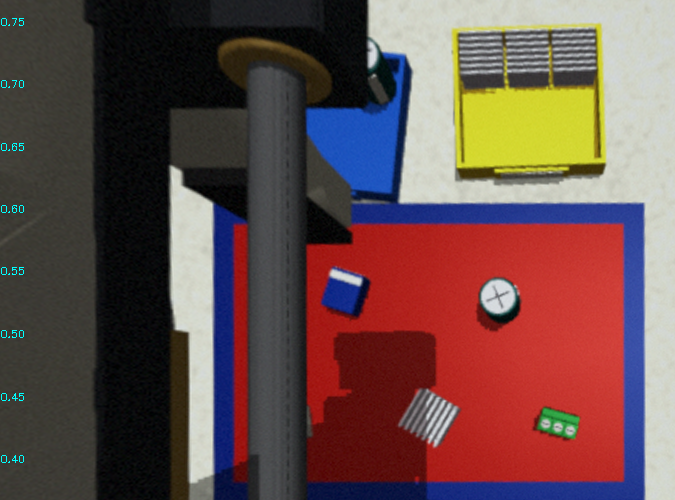

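The wrist view agrees with the top view:

| Part | x (m) | y (m) | Notes |
|---|---|---|---|
| Blue relay | 0.538 | 0.066 | stripe edge at px (330,268)-(366,280), so yaw ≈ -18° |
| Capacitor | 0.528 | -0.060 | |
| Heat sink | 0.437 | -0.003 | grasp yaw -121° |
| Terminal | 0.432 | -0.107 | yaw -106° |

I'll pick the blue relay first.

```bash
python3 -c "
from h import *
go(.5385,.066,.13,-18)"
```

```text
shift [-0.0903 -0.0764  0.1718] spin -1.254 rows 7.0 j6 now -21.2 goal 65.0
```

>>> drive_tool(
  rows=[
    {"x": -0.09, "y": -0.076, "z": 0.172, "spin": -1.254, "fingers": 1},
    {"x": -0.09, "y": -0.076, "z": 0.172, "spin": -1.254, "fingers": 1},
    {"x": -0.09, "y": -0.076, "z": 0.172, "spin": -1.254, "fingers": 1},
    {"x": -0.09, "y": -0.076, "z": 0.172, "spin": -1.254, "fingers": 1},
    {"x": -0.09, "y": -0.076, "z": 0.172, "spin": -1.254, "fingers": 1},
    {"x": -0.09, "y": -0.076, "z": 0.172, "spin": -1.254, "fingers": 1},
    {"x": -0.09, "y": -0.076, "z": 0.172, "spin": -1.254, "fingers": 1},
    {"x": -0.09, "y": -0.076, "z": 0.172, "spin": -1.254, "fingers": 1},
  ],
)

```text
time_s: 2.5
tcp_pos: [0.535, 0.058, 0.1283]
eef_rot: [180.0, 0.0, -18.2]
contact_force: [0.4, -0.1, 0.4]
gripper_width: 0.0874
gripper_force: 0.0
```

```bash
cat >> h.py <<'E'
def near(z,half=.05,name=None,s=.0005):
    "rectified wrist crop round TCP at plane z, tool position as centre; non-red blob"
    c=cam('wrist'); p=c['state']['tcp_pos']; o=topdown(c,p[0]-half,p[0]+half,p[1]-half,p[1]+half,z,s)
    if name: cv2.imwrite('pics/'+name+'.png',cv2.resize(o,None,fx=2,fy=2)[:,:,::-1])
    hsv=cv2.cvtColor(o,cv2.COLOR_RGB2HSV); H,S,V=[hsv[...,i].astype(int) for i in range(3)]
    red=((H<8)|(H>172))&(S>140)&(V>45); m=cv2.morphologyEx((~red).astype(np.uint8),cv2.MORPH_OPEN,np.ones((5,5)))
    for k in cv2.findContours(m,cv2.RETR_LIST,cv2.CHAIN_APPROX_NONE)[0]:
        if 200e-6/s/s<cv2.contourArea(k)<2500e-6/s/s:
            (u,v),(w,h),a=cv2.minAreaRect(k); print('x %.4f y %.4f'%(p[0]+half-v*s,p[1]+half-u*s),'size',round(w*s*1000),round(h*s*1000),'ang',round(a,1))
    print('joints',c['state']['joints'].round(1),'t',c['state']['time_s'],'cam',rays(c,[[0,0]])[0].round(3))
E
python3 - <<'E'
from h import *
near(.022,.05,'n1')
E
```

```text
x 0.4943 y 0.0810 size 18 54 ang 90.0
x 0.5386 y 0.0648 size 28 36 ang 17.1
joints [ 27.1  14.  -25.6  -0.  -50.5  44.7] t 2.5 cam [0.6   0.038 0.267]
```

View pics/n1.png

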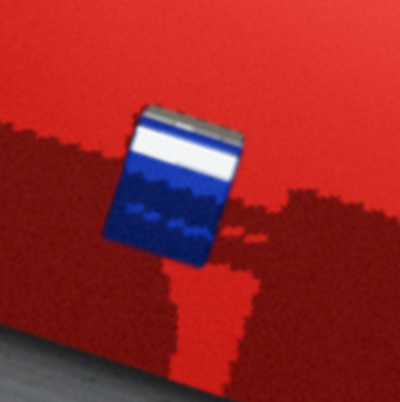

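The near view shows the relay's top face with the stripe uphill in the image at px (187,152). Its centre is about (0.537,0.0655) and its yaw -17°.

```bash
sed -i 's/j6=yaw+90-np.degrees(np.arctan2(y,x))/j6=yaw+90-np.degrees(np.arctan2(y,x)+np.arcsin(.19\/np.hypot(x,y)))/' h.py; python3 -c "
from h import *
go(.537,.0655,.0285,-17.3)"
```

```text
shift [-0.0004 -0.0077  0.0998] spin -0.018 rows 2.0 j6 now 44.6 goal 45.2
```

>>> drive_tool(
  rows=[
    {"x": 0, "y": -0.0077, "z": 0.03, "spin": -0.018, "fingers": 0.3},
    {"x": 0, "y": -0.0077, "z": 0.06, "spin": -0.018, "fingers": 0.3},
    {"x": 0, "y": -0.0077, "z": 0.085, "spin": -0.018, "fingers": 0.3},
    {"x": 0, "y": -0.0077, "z": 0.1, "spin": -0.018, "fingers": 0.3},
    {"x": 0, "y": -0.0077, "z": 0.1, "spin": -0.018, "fingers": 0.3},
    {"x": 0, "y": -0.0077, "z": 0.1, "spin": -0.018, "fingers": -1},
    {"x": 0, "y": -0.0077, "z": 0.1, "spin": -0.018, "fingers": -1},
    {"x": 0, "y": -0.0077, "z": 0.1, "spin": -0.018, "fingers": -1},
    {"x": 0, "y": -0.0077, "z": 0.1, "spin": -0.018, "fingers": -1},
    {"x": 0, "y": -0.0077, "z": 0.1, "spin": -0.018, "fingers": -1},
  ],
  newtons=15,
)

```text
time_s: 3.8
tcp_pos: [0.5377, 0.0655, 0.0289]
eef_rot: [-180.0, -0.0, -17.1]
contact_force: [-0.9, -0.3, 6.1]
gripper_width: 0.0268
gripper_force: 15.0
```

```bash
python3 -c "
from h import *
go(.456,-.290,.24,-2)"
```

```text
shift [ 0.0266  0.3637 -0.2112] spin -0.264 rows 7.0 j6 now 45.2 goal 99.9
```

>>> drive_tool(
  rows=[
    {"x": 0, "y": 0, "z": -0.06, "spin": 0, "fingers": -1},
    {"x": 0, "y": 0.02, "z": -0.12, "spin": 0, "fingers": -1},
    {"x": 0.027, "y": 0.08, "z": -0.17, "spin": -0.26, "fingers": -1},
    {"x": 0.027, "y": 0.14, "z": -0.211, "spin": -0.26, "fingers": -1},
    {"x": 0.027, "y": 0.2, "z": -0.211, "spin": -0.26, "fingers": -1},
    {"x": 0.027, "y": 0.26, "z": -0.211, "spin": -0.26, "fingers": -1},
    {"x": 0.027, "y": 0.32, "z": -0.211, "spin": -0.26, "fingers": -1},
    {"x": 0.027, "y": 0.364, "z": -0.211, "spin": -0.26, "fingers": -1},
    {"x": 0.027, "y": 0.364, "z": -0.211, "spin": -0.26, "fingers": -1},
    {"x": 0.027, "y": 0.364, "z": -0.211, "spin": -0.26, "fingers": -1},
  ],
)

```text
time_s: 5.05
tcp_pos: [0.4558, -0.2906, 0.2391]
eef_rot: [-180.0, 0.0, -2.3]
contact_force: [0.9, 1.3, 0.3]
gripper_width: 0.0269
gripper_force: 15.0
```

```bash
python3 - <<'E'
from h import *
import pickle
c=cam('wrist'); pickle.dump(c,open('pics/r1.pkl','wb')); s=c['state']; print(s['tcp_pos'],s['eef_rot'],s['joints'].round(1),s['gripper_width'])
save(c,'r1')
E
```

```text
[ 0.45578978 -0.29056445  0.23909046] [-1.79979611e+02  2.34720811e-02 -2.30954956e+00] [-11.7   8.2 -16.9  -0.  -65.   99.4] 0.026936583550190255
```

View pics/r1.png

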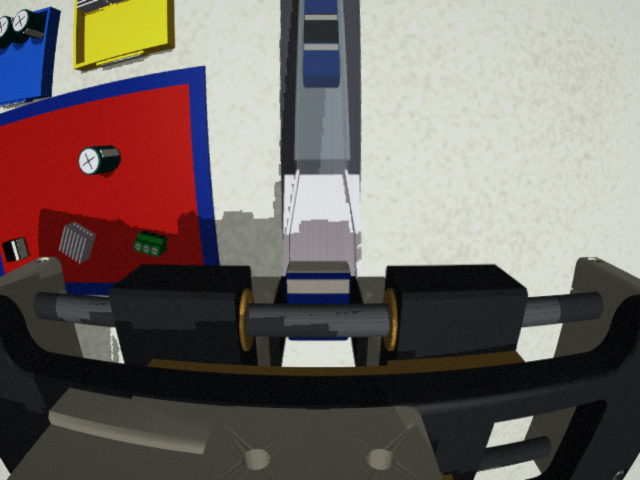

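The relay is held level, with its stripe downhill at px (318,277). The trough is centred on columns 285-358 and the tube mouth is at row ~172, columns 295-350. I'll check the trough position and line up.

```bash
python3 - <<'E'
from h import *
import pickle
c=pickle.load(open('pics/r1.pkl','rb'))
print(plane(c,[[295,172],[350,172]],.121).round(4))
print(plane(c,[[285,262],[358,262]],.140).round(4))
print(plane(c,[[305,87],[339,87]],.115).round(4), '5th relay top back edge, expect rail x 0.097ish')
go(.456,-.291,.180,-2)
E
```

```text
[[ 0.5049 -0.2755  0.121 ]
 [ 0.5035 -0.3135  0.121 ]]
[[ 0.4463 -0.2668  0.14  ]
 [ 0.4443 -0.3162  0.14  ]]
[[ 0.5647 -0.2847  0.115 ]
 [ 0.5638 -0.3083  0.115 ]] 5th relay top back edge, expect rail x 0.097ish
shift [-0.0001  0.0011  0.0592] spin -0.004 rows 1.0 j6 now 99.4 goal 100.0
```

>>> drive_tool(
  rows=[
    {"x": 0, "y": 0.0015, "z": 0.03, "spin": 0, "fingers": -1},
    {"x": 0, "y": 0.0015, "z": 0.05, "spin": 0, "fingers": -1},
    {"x": 0, "y": 0.0015, "z": 0.06, "spin": 0, "fingers": -1},
    {"x": 0, "y": 0.0015, "z": 0.06, "spin": 0, "fingers": -1},
    {"x": 0, "y": 0.0015, "z": 0.06, "spin": 0, "fingers": -1},
  ],
)

```text
time_s: 5.72
tcp_pos: [0.4568, -0.2917, 0.1803]
eef_rot: [180.0, -0.1, -2.2]
contact_force: [0.2, 0.3, 0.7]
gripper_width: 0.0262
gripper_force: 15.0
```

>>> drive_tool(
  rows=[
    {"x": 0, "y": 0, "z": 0, "spin": 0, "fingers": 0},
    {"x": 0, "y": 0, "z": 0, "spin": 0, "fingers": 0},
    {"x": 0, "y": 0, "z": 0, "spin": 0, "fingers": 0},
    {"x": 0, "y": 0, "z": 0, "spin": 0, "fingers": 0},
    {"x": 0, "y": 0, "z": -0.03, "spin": 0, "fingers": 0.2},
    {"x": 0, "y": 0, "z": -0.06, "spin": 0, "fingers": 0.2},
    {"x": 0, "y": 0, "z": -0.08, "spin": 0, "fingers": 0.2},
    {"x": 0, "y": 0, "z": -0.08, "spin": 0, "fingers": 0.2},
  ],
)

```text
time_s: 6.72
tcp_pos: [0.4568, -0.2922, 0.261]
eef_rot: [180.0, -0.2, -2.2]
contact_force: [0.7, -0.2, 0.5]
gripper_width: 0.0527
gripper_force: 0.0
```

```bash
python3 - <<'E'
from h import *
c=cam('wrist'); save(c,'r2'); s=cam('scene'); print(c['state']['time_s'])
a=cv2.resize(s['pixels'][90:255,110:275],None,fx=2.4,fy=2.4)
b=c['pixels'][:380,200:440]; o=np.zeros((400,640,3),np.uint8); o[:a.shape[0],:a.shape[1]]=a; o[:380,400:]=b
cv2.imwrite('pics/r2c.png',o[:,:,::-1])
go(.432,.113,.2,-84)
E
```

```text
6.725
shift [-0.0395 -0.4035  0.0591] spin 1.427 rows 8.0 j6 now 99.7 goal -33.8
```

View pics/r2c.png

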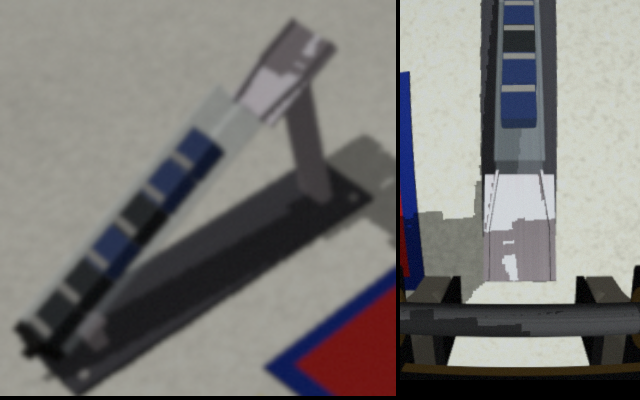

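The blue relay has slid down against the others, with its stripe downhill. Next is the black relay.

>>> drive_tool(
  rows=[
    {"x": -0.04, "y": -0.404, "z": 0.03, "spin": 1.427, "fingers": 1},
    {"x": -0.04, "y": -0.404, "z": 0.03, "spin": 1.427, "fingers": 1},
    {"x": -0.04, "y": -0.404, "z": 0.03, "spin": 1.427, "fingers": 1},
    {"x": -0.04, "y": -0.404, "z": 0.12, "spin": 1.427, "fingers": 1},
    {"x": -0.04, "y": -0.404, "z": 0.12, "spin": 1.427, "fingers": 1},
    {"x": -0.04, "y": -0.404, "z": 0.12, "spin": 1.427, "fingers": 1},
    {"x": -0.04, "y": -0.404, "z": 0.12, "spin": 1.427, "fingers": 1},
    {"x": -0.04, "y": -0.404, "z": 0.12, "spin": 1.427, "fingers": 1},
    {"x": -0.04, "y": -0.404, "z": 0.12, "spin": 1.427, "fingers": 1},
  ],
)

```text
time_s: 7.95
tcp_pos: [0.4303, 0.115, 0.1371]
eef_rot: [179.8, -0.1, -84.1]
contact_force: [-0.4, -0.5, -0.2]
gripper_width: 0.0877
gripper_force: 0.0
```

```bash
python3 - <<'E'
from h import *
near(.022,.05,'n2'); go(.432,.113,.0285,-84)
E
```

```text
x 0.4316 y 0.1122 size 27 35 ang 84.1
x 0.4306 y 0.1152 size 100 100 ang 90.0
joints [ 40.4   4.9 -35.7  -0.  -49.6 -34.5] t 7.95 cam [0.438 0.048 0.276]
shift [ 0.0013 -0.0017  0.109 ] spin -0.008 rows 2.0 j6 now -34.8 goal -33.8
```

View pics/n2.png

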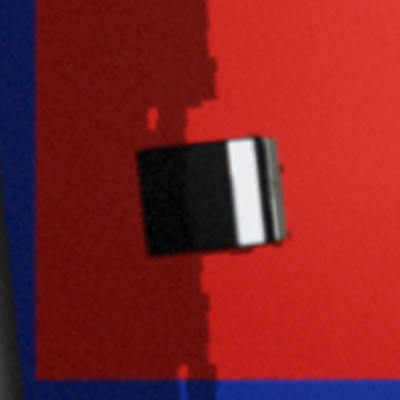

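The black relay's stripe is on its -y side at px (245,190). Its centre is about (0.4315,0.1135) and its yaw -84°.

>>> drive_tool(
  rows=[
    {"x": 0.0013, "y": -0.001, "z": 0.03, "spin": 0, "fingers": 0.3},
    {"x": 0.0013, "y": -0.001, "z": 0.06, "spin": 0, "fingers": 0.3},
    {"x": 0.0013, "y": -0.001, "z": 0.09, "spin": 0, "fingers": 0.3},
    {"x": 0.0013, "y": -0.001, "z": 0.109, "spin": 0, "fingers": 0.3},
    {"x": 0.0013, "y": -0.001, "z": 0.109, "spin": 0, "fingers": 0.3},
    {"x": 0.0013, "y": -0.001, "z": 0.109, "spin": 0, "fingers": -1},
    {"x": 0.0013, "y": -0.001, "z": 0.109, "spin": 0, "fingers": -1},
    {"x": 0.0013, "y": -0.001, "z": 0.109, "spin": 0, "fingers": -1},
    {"x": 0.0013, "y": -0.001, "z": 0.109, "spin": 0, "fingers": -1},
    {"x": 0.0013, "y": -0.001, "z": 0.109, "spin": 0, "fingers": -1},
  ],
)

```text
time_s: 9.25
tcp_pos: [0.4331, 0.1124, 0.0309]
eef_rot: [-180.0, 0.0, -84.0]
contact_force: [-1.3, -0.5, 7.1]
gripper_width: 0.0271
gripper_force: 15.0
```

```bash
python3 - <<'E'
from h import *
go(.4565,-.292,.225,-2.3)
E
```

```text
shift [ 0.4045  0.0191 -0.1942] spin -1.425 rows 8.0 j6 now -33.9 goal 99.8
```

>>> drive_tool(
  rows=[
    {"x": 0, "y": 0, "z": -0.06, "spin": 0, "fingers": -1},
    {"x": 0.02, "y": 0, "z": -0.12, "spin": -0.1, "fingers": -1},
    {"x": 0.06, "y": 0.019, "z": -0.17, "spin": -0.28, "fingers": -1},
    {"x": 0.12, "y": 0.019, "z": -0.2, "spin": -0.46, "fingers": -1},
    {"x": 0.18, "y": 0.019, "z": -0.22, "spin": -0.64, "fingers": -1},
    {"x": 0.24, "y": 0.019, "z": -0.22, "spin": -0.82, "fingers": -1},
    {"x": 0.3, "y": 0.019, "z": -0.22, "spin": -1.0, "fingers": -1},
    {"x": 0.36, "y": 0.019, "z": -0.22, "spin": -1.18, "fingers": -1},
    {"x": 0.4045, "y": 0.019, "z": -0.22, "spin": -1.36, "fingers": -1},
    {"x": 0.4045, "y": 0.019, "z": -0.21, "spin": -1.425, "fingers": -1},
  ],
)

```text
time_s: 10.5
tcp_pos: [0.4566, -0.294, 0.2409]
eef_rot: [180.0, -0.1, -3.3]
contact_force: [1.6, 0.9, -1.2]
gripper_width: 0.0268
gripper_force: 15.0
```

```bash
python3 - <<'E'
from h import *
go(.4565,-.292,.182,-2.3)
E
```

```text
shift [-0.0003 -0.002   0.0589] spin -0.018 rows 1.0 j6 now 98.7 goal 99.8
```

>>> drive_tool(
  rows=[
    {"x": 0, "y": 0, "z": 0.025, "spin": 0, "fingers": -1},
    {"x": 0, "y": 0, "z": 0.045, "spin": 0, "fingers": -1},
    {"x": 0, "y": 0, "z": 0.059, "spin": 0, "fingers": -1},
    {"x": 0, "y": 0, "z": 0.059, "spin": 0, "fingers": -1},
    {"x": 0, "y": 0, "z": 0.059, "spin": 0, "fingers": -1},
  ],
)

```text
time_s: 11.12
tcp_pos: [0.4569, -0.2919, 0.1822]
eef_rot: [180.0, -0.1, -3.6]
contact_force: [-0.0, -0.3, 0.3]
gripper_width: 0.0272
gripper_force: 15.0
```

>>> drive_tool(
  rows=[
    {"x": 0, "y": 0, "z": 0, "spin": 0, "fingers": 0},
    {"x": 0, "y": 0, "z": 0, "spin": 0, "fingers": 0},
    {"x": 0, "y": 0, "z": 0, "spin": 0, "fingers": 0},
    {"x": 0, "y": 0, "z": 0, "spin": 0, "fingers": 0},
    {"x": 0, "y": 0, "z": -0.03, "spin": 0, "fingers": 0.2},
    {"x": 0, "y": 0, "z": -0.06, "spin": 0, "fingers": 0.2},
    {"x": 0, "y": 0, "z": -0.08, "spin": 0, "fingers": 0.2},
    {"x": 0, "y": 0, "z": -0.08, "spin": 0, "fingers": 0.2},
  ],
)

```text
time_s: 12.12
tcp_pos: [0.4572, -0.2922, 0.2631]
eef_rot: [180.0, -0.2, -3.6]
contact_force: [0.6, -0.1, -0.1]
gripper_width: 0.0527
gripper_force: 0.0
```

```bash
python3 - <<'E'
from h import *
c=cam('wrist'); save(c,'r3'); s=cam('scene')
a=cv2.resize(s['pixels'][90:255,110:275],None,fx=2.4,fy=2.4)
b=c['pixels'][:380,200:440]; o=np.zeros((400,640,3),np.uint8); o[:a.shape[0],:a.shape[1]]=a; o[:380,400:]=b
cv2.imwrite('pics/r3c.png',o[:,:,::-1])
go(.432,-.1075,.15,-106)
E
```

```text
shift [-0.0358 -0.1823  0.111 ] spin 1.786 rows 10.0 j6 now 98.2 goal -27.3
```

View pics/r3c.png

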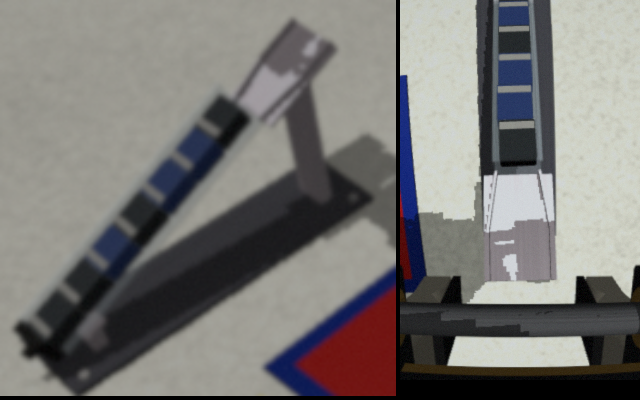

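Both relays are home in the tube. Next is the terminal block, and the same script gets the tray targets from the top-view rim corners.

>>> drive_tool(
  rows=[
    {"x": -0.036, "y": -0.182, "z": 0.0, "spin": 1.786, "fingers": 0.6},
    {"x": -0.036, "y": -0.182, "z": 0.0, "spin": 1.786, "fingers": 0.6},
    {"x": -0.036, "y": -0.182, "z": 0.0, "spin": 1.786, "fingers": 0.6},
    {"x": -0.036, "y": -0.182, "z": 0.111, "spin": 1.786, "fingers": 0.6},
    {"x": -0.036, "y": -0.182, "z": 0.111, "spin": 1.786, "fingers": 0.6},
    {"x": -0.036, "y": -0.182, "z": 0.111, "spin": 1.786, "fingers": 0.6},
    {"x": -0.036, "y": -0.182, "z": 0.111, "spin": 1.786, "fingers": 0.6},
    {"x": -0.036, "y": -0.182, "z": 0.111, "spin": 1.786, "fingers": 0.6},
    {"x": -0.036, "y": -0.182, "z": 0.111, "spin": 1.786, "fingers": 0.6},
    {"x": -0.036, "y": -0.182, "z": 0.111, "spin": 1.786, "fingers": 0.6},
  ],
)

```text
time_s: 13.48
tcp_pos: [0.4313, -0.1081, 0.1494]
eef_rot: [179.9, -0.0, -106.3]
contact_force: [0.9, -0.0, 0.6]
gripper_width: 0.07
gripper_force: 0.0
```

```bash
python3 - <<'E'
from h import *
near(.024,.05); go(.432,-.1075,.0275,-106)
t=dict(np.load('pics/top0.npz'))
for n,k in dict(term=[[114,220],[180,210],[186,270],[121,279]],caps=[[229,137],[292,140],[287,201],[223,198]],sinks=[[311,131],[375,129],[376,188],[313,191]]).items():
    P=plane(t,k,.022)[:,:2]; x=P[0]+P[1]-P[2]-P[3]; x/=np.linalg.norm(x); c=P.mean(0)
    print(n,'centre',c.round(3),'yaw',np.degrees(np.arctan2(x[1],x[0])).round(1),'size',np.linalg.norm(P[0]-P[3]).round(3),np.linalg.norm(P[0]-P[1]).round(3),'free',(c-.020*x).round(3))
E
```

```text
x 0.3830 y -0.1078 size 2 100 ang 90.0
x 0.4315 y -0.1073 size 36 19 ang 15.5
joints [ 11.5   3.9 -34.9  -0.  -51.3 -27.8] t 13.475 cam [ 0.412 -0.173  0.289]
shift [-0.0009 -0.0008  0.1219] spin -0.015 rows 2.0 j6 now -28.3 goal -27.3
term centre [0.533 0.275] yaw 7.8 size 0.11 0.123 free [0.513 0.272]
caps centre [0.675 0.078] yaw -4.8 size 0.117 0.119 free [0.655 0.08 ]
sinks centre [ 0.691 -0.084] yaw 0.5 size 0.116 0.122 free [ 0.671 -0.084]
```

>>> drive_tool(
  rows=[
    {"x": -0.002, "y": -0.001, "z": 0.03, "spin": -0.01, "fingers": 0.3},
    {"x": -0.002, "y": -0.001, "z": 0.06, "spin": -0.01, "fingers": 0.3},
    {"x": -0.002, "y": -0.001, "z": 0.09, "spin": -0.01, "fingers": 0.2},
    {"x": -0.002, "y": -0.001, "z": 0.115, "spin": -0.01, "fingers": 0.2},
    {"x": -0.002, "y": -0.001, "z": 0.123, "spin": -0.01, "fingers": 0.2},
    {"x": -0.002, "y": -0.001, "z": 0.123, "spin": -0.01, "fingers": -1},
    {"x": -0.002, "y": -0.001, "z": 0.123, "spin": -0.01, "fingers": -1},
    {"x": -0.002, "y": -0.001, "z": 0.123, "spin": -0.01, "fingers": -1},
    {"x": -0.002, "y": -0.001, "z": 0.123, "spin": -0.01, "fingers": -1},
    {"x": -0.002, "y": -0.001, "z": 0.123, "spin": -0.01, "fingers": -1},
  ],
)

```text
time_s: 14.78
tcp_pos: [0.4339, -0.1063, 0.028]
eef_rot: [-179.9, 0.0, -105.4]
contact_force: [-1.0, 1.0, 7.1]
gripper_width: 0.0178
gripper_force: 15.0
```

```bash
python3 - <<'E'
from h import *
go(.513,.272,.15,-172)
go(.513,.272,.15,8)
E
```

```text
shift [-0.3857  0.0241 -0.1219] spin 1.162 rows 7.0 j6 now -27.1 goal -129.0
shift [-0.3857  0.0241 -0.1219] spin -1.979 rows 11.0 j6 now -27.1 goal 51.0
```

>>> drive_tool(
  rows=[
    {"x": 0, "y": 0, "z": -0.06, "spin": 0, "fingers": -1},
    {"x": -0.03, "y": 0, "z": -0.11, "spin": 0.1, "fingers": -1},
    {"x": -0.09, "y": 0, "z": -0.122, "spin": 0.25, "fingers": -1},
    {"x": -0.15, "y": 0.01, "z": -0.122, "spin": 0.4, "fingers": -1},
    {"x": -0.21, "y": 0.02, "z": -0.122, "spin": 0.55, "fingers": -1},
    {"x": -0.27, "y": 0.024, "z": -0.122, "spin": 0.7, "fingers": -1},
    {"x": -0.33, "y": 0.024, "z": -0.122, "spin": 0.85, "fingers": -1},
    {"x": -0.386, "y": 0.024, "z": -0.122, "spin": 1.0, "fingers": -1},
    {"x": -0.386, "y": 0.024, "z": -0.122, "spin": 1.162, "fingers": -1},
    {"x": -0.386, "y": 0.024, "z": -0.122, "spin": 1.162, "fingers": -1},
  ],
)

```text
time_s: 16.02
tcp_pos: [0.5126, 0.2724, 0.1488]
eef_rot: [-180.0, -0.1, -171.9]
contact_force: [-0.7, -0.3, -0.3]
gripper_width: 0.0178
gripper_force: 15.0
```

```bash
python3 - <<'E'
from h import *
c=cam('wrist'); save(c,'t1'); print(c['state']['joints'].round(1)); go(.513,.272,.034,-172)
E
```

```text
[  47.3   16.4  -18.9   -0.   -54.8 -129.2]
shift [-5.000e-04  1.000e-04  1.151e-01] spin 0.004 rows 2.0 j6 now -129.0 goal -129.0
```

View pics/t1.png

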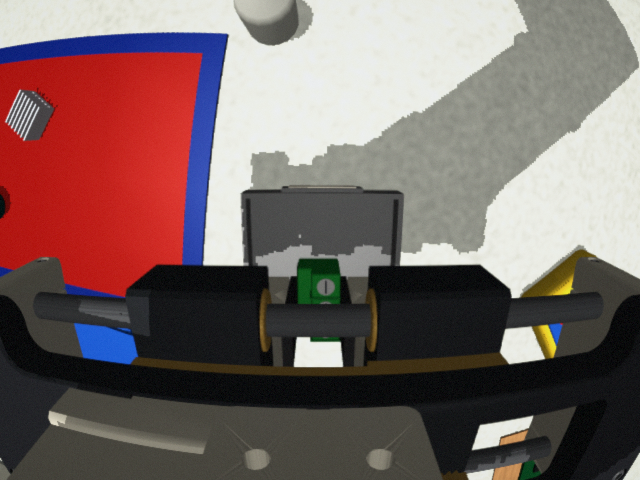

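The block is held upright, and the tray is aligned and centred (front wall at row ~190, columns 243-403). I'll lower it and release.

>>> drive_tool(
  rows=[
    {"x": 0, "y": 0, "z": 0.05, "spin": 0, "fingers": -1},
    {"x": 0, "y": 0, "z": 0.09, "spin": 0, "fingers": -1},
    {"x": 0, "y": 0, "z": 0.11, "spin": 0, "fingers": -1},
    {"x": 0, "y": 0, "z": 0.117, "spin": 0, "fingers": -1},
    {"x": 0, "y": 0, "z": 0.117, "spin": 0, "fingers": -1},
    {"x": 0, "y": 0, "z": 0.117, "spin": 0, "fingers": -1},
    {"x": 0, "y": 0, "z": 0.117, "spin": 0, "fingers": -0.2},
    {"x": 0, "y": 0, "z": 0.117, "spin": 0, "fingers": -0.2},
    {"x": 0, "y": 0, "z": 0.117, "spin": 0, "fingers": -0.2},
    {"x": 0, "y": 0, "z": 0.117, "spin": 0, "fingers": -0.2},
  ],
)

```text
time_s: 17.32
tcp_pos: [0.513, 0.2722, 0.0325]
eef_rot: [180.0, 0.0, -172.0]
contact_force: [0.2, -0.6, 0.8]
gripper_width: 0.0349
gripper_force: 0.0
```

>>> drive_tool(
  rows=[
    {"x": 0, "y": 0, "z": -0.05, "spin": 0, "fingers": -0.2},
    {"x": 0, "y": 0, "z": -0.11, "spin": 0, "fingers": -0.2},
    {"x": 0, "y": 0, "z": -0.15, "spin": 0, "fingers": 0.5},
    {"x": 0, "y": 0, "z": -0.15, "spin": 0, "fingers": 0.5},
  ],
)

```text
time_s: 17.82
tcp_pos: [0.5146, 0.2734, 0.1864]
eef_rot: [179.8, 0.3, -172.0]
contact_force: [-0.1, -0.3, -0.4]
gripper_width: 0.0496
gripper_force: 0.0
```

```bash
python3 - <<'E'
from h import *
go(.438,-.003,.14,-121)
E
```

```text
shift [ 0.1147 -0.2632  0.0447] spin -0.889 rows 5.0 j6 now -129.2 goal -56.3
```

>>> drive_tool(
  rows=[
    {"x": 0.115, "y": -0.263, "z": 0, "spin": -0.889, "fingers": 0.6},
    {"x": 0.115, "y": -0.263, "z": 0, "spin": -0.889, "fingers": 0.6},
    {"x": 0.115, "y": -0.263, "z": 0.045, "spin": -0.889, "fingers": 0.6},
    {"x": 0.115, "y": -0.263, "z": 0.045, "spin": -0.889, "fingers": 0.6},
    {"x": 0.115, "y": -0.263, "z": 0.045, "spin": -0.889, "fingers": 0.6},
    {"x": 0.115, "y": -0.263, "z": 0.045, "spin": -0.889, "fingers": 0.6},
    {"x": 0.115, "y": -0.263, "z": 0.045, "spin": -0.889, "fingers": 0.6},
  ],
)

```text
time_s: 18.7
tcp_pos: [0.4359, -0.0044, 0.1372]
eef_rot: [180.0, -0.0, -121.2]
contact_force: [-0.2, -0.1, 0.1]
gripper_width: 0.0704
gripper_force: 0.0
```

```bash
python3 - <<'E'
from h import *
near(.022,.05,'n3'); go(.438,-.003,.0275,-121)
E
```

```text
x 0.4362 y -0.0033 size 40 35 ang 30.4
x 0.4682 y 0.0349 size 36 22 ang 90.0
joints [ 25.5   3.9 -36.9   0.  -49.2 -56.7] t 18.7 cam [ 0.401 -0.062  0.276]
shift [-0.0017 -0.0011  0.1099] spin -0.002 rows 2.0 j6 now -56.7 goal -56.3
```

>>> drive_tool(
  rows=[
    {"x": -0.002, "y": -0.0005, "z": 0.03, "spin": 0, "fingers": 0.6},
    {"x": -0.002, "y": -0.0005, "z": 0.06, "spin": 0, "fingers": 0.6},
    {"x": -0.002, "y": -0.0005, "z": 0.09, "spin": 0, "fingers": 0.6},
    {"x": -0.002, "y": -0.0005, "z": 0.11, "spin": 0, "fingers": 0.6},
    {"x": -0.002, "y": -0.0005, "z": 0.11, "spin": 0, "fingers": 0.6},
    {"x": -0.002, "y": -0.0005, "z": 0.11, "spin": 0, "fingers": -1},
    {"x": -0.002, "y": -0.0005, "z": 0.11, "spin": 0, "fingers": -1},
    {"x": -0.002, "y": -0.0005, "z": 0.11, "spin": 0, "fingers": -1},
    {"x": -0.002, "y": -0.0005, "z": 0.11, "spin": 0, "fingers": -1},
    {"x": -0.002, "y": -0.0005, "z": 0.11, "spin": 0, "fingers": -1},
  ],
)

```text
time_s: 20.0
tcp_pos: [0.4375, -0.0028, 0.0278]
eef_rot: [-180.0, 0.0, -121.1]
contact_force: [-1.6, 1.2, 5.2]
gripper_width: 0.0337
gripper_force: 15.0
```

```bash
python3 - <<'E'
from h import *
go(.671,-.084,.15,-179.5)
E
```

```text
shift [-0.051  -0.242  -0.1221] spin 1.02 rows 6.0 j6 now -56.7 goal -98.7
```

>>> drive_tool(
  rows=[
    {"x": 0, "y": 0, "z": -0.06, "spin": 0, "fingers": -1},
    {"x": 0, "y": 0, "z": -0.122, "spin": 0.1, "fingers": -1},
    {"x": -0.012, "y": -0.06, "z": -0.122, "spin": 0.25, "fingers": -1},
    {"x": -0.025, "y": -0.12, "z": -0.122, "spin": 0.4, "fingers": -1},
    {"x": -0.038, "y": -0.18, "z": -0.122, "spin": 0.57, "fingers": -1},
    {"x": -0.051, "y": -0.242, "z": -0.122, "spin": 0.74, "fingers": -1},
    {"x": -0.051, "y": -0.242, "z": -0.122, "spin": 0.9, "fingers": -1},
    {"x": -0.051, "y": -0.242, "z": -0.122, "spin": 1.02, "fingers": -1},
    {"x": -0.051, "y": -0.242, "z": -0.122, "spin": 1.02, "fingers": -1},
  ],
)

```text
time_s: 21.12
tcp_pos: [0.6706, -0.0842, 0.1487]
eef_rot: [-180.0, -0.1, -179.5]
contact_force: [-0.7, -0.0, -0.9]
gripper_width: 0.0341
gripper_force: 15.0
```

```bash
python3 - <<'E'
from h import *
c=cam('wrist')
hsv=cv2.cvtColor(c['pixels'],cv2.COLOR_RGB2HSV); m=(hsv[...,0]>20)&(hsv[...,0]<35)&(hsv[...,1]>120)&(hsv[...,2]>90); m[300:]=0; m[:,450:]=0;m[:,:190]=0
v,u=np.nonzero(m); print('front wall row',np.percentile(v,2)); 
for row in (int(np.percentile(v,2))+3,int(np.percentile(v,2))+30): 
    q=np.nonzero(m[row])[0]; print(plane(c,[[q.min(),row],[q.max(),row]],.022).round(3))
go(.671,-.084,.0325,-179.5)
E
```

```text
front wall row 192.0
[[ 0.639 -0.141  0.022]
 [ 0.638 -0.025  0.022]]
[[ 0.659 -0.144  0.022]
 [ 0.658 -0.025  0.022]]
shift [-5.000e-04  1.000e-04  1.165e-01] spin 0.003 rows 2.0 j6 now -98.7 goal -98.7
```

>>> drive_tool(
  rows=[
    {"x": 0, "y": 0, "z": 0.05, "spin": 0, "fingers": -1},
    {"x": 0, "y": 0, "z": 0.09, "spin": 0, "fingers": -1},
    {"x": 0, "y": 0, "z": 0.11, "spin": 0, "fingers": -1},
    {"x": 0, "y": 0, "z": 0.117, "spin": 0, "fingers": -1},
    {"x": 0, "y": 0, "z": 0.117, "spin": 0, "fingers": -1},
    {"x": 0, "y": 0, "z": 0.117, "spin": 0, "fingers": -1},
    {"x": 0, "y": 0, "z": 0.117, "spin": 0, "fingers": 0.1},
    {"x": 0, "y": 0, "z": 0.117, "spin": 0, "fingers": 0.1},
    {"x": 0, "y": 0, "z": 0.117, "spin": 0, "fingers": 0.1},
    {"x": 0, "y": 0, "z": 0.117, "spin": 0, "fingers": 0.1},
  ],
)

```text
time_s: 22.42
tcp_pos: [0.6709, -0.084, 0.0325]
eef_rot: [-180.0, 0.0, -179.5]
contact_force: [-1.2, 0.3, -0.4]
gripper_width: 0.0482
gripper_force: 0.0
```

>>> drive_tool(
  rows=[
    {"x": 0, "y": 0, "z": -0.05, "spin": 0, "fingers": 0.1},
    {"x": 0, "y": 0, "z": -0.11, "spin": 0, "fingers": 0.1},
    {"x": 0, "y": 0, "z": -0.15, "spin": 0, "fingers": 0.6},
    {"x": 0, "y": 0, "z": -0.15, "spin": 0, "fingers": 0.6},
  ],
)

```text
time_s: 22.92
tcp_pos: [0.6729, -0.084, 0.1871]
eef_rot: [180.0, 0.4, -179.5]
contact_force: [0.5, 0.3, -1.6]
gripper_width: 0.0629
gripper_force: 0.0
```

```bash
python3 - <<'E'
from h import *
go(.528,-.060,.14,175)
E
```

```text
shift [0.1451 0.0253 0.046 ] spin 0.097 rows 3.0 j6 now -98.8 goal -109.5
```

>>> drive_tool(
  rows=[
    {"x": 0.145, "y": 0.025, "z": 0, "spin": 0.097, "fingers": 0.6},
    {"x": 0.145, "y": 0.025, "z": 0.046, "spin": 0.097, "fingers": 0.6},
    {"x": 0.145, "y": 0.025, "z": 0.046, "spin": 0.097, "fingers": 0.6},
    {"x": 0.145, "y": 0.025, "z": 0.046, "spin": 0.097, "fingers": 0.6},
    {"x": 0.145, "y": 0.025, "z": 0.046, "spin": 0.097, "fingers": 0.6},
  ],
)

```text
time_s: 23.55
tcp_pos: [0.5265, -0.0602, 0.1367]
eef_rot: [-180.0, 0.0, 175.0]
contact_force: [-0.2, -0.4, -0.0]
gripper_width: 0.0699
gripper_force: 0.0
```

```bash
python3 - <<'E'
from h import *
near(.046,.05,'n4')
c=cam('wrist'); p=c['state']['tcp_pos']; o=topdown(c,p[0]-.05,p[0]+.05,p[1]-.05,p[1]+.05,.046,.0005)
m=(o.min(2)>120).astype(np.uint8)
for k in cv2.findContours(m,cv2.RETR_EXTERNAL,cv2.CHAIN_APPROX_NONE)[0]:
    if cv2.contourArea(k)>800:
        (u,v),rr=cv2.minEnclosingCircle(k); print('disc x %.4f y %.4f r %.1f'%(p[0]+.05-v*.0005,p[1]+.05-u*.0005,rr*.5))
go(.528,-.060,.03,175)
E
```

```text
x 0.5250 y -0.0612 size 37 29 ang 90.0
x 0.5682 y -0.0600 size 16 100 ang 90.0
joints [  14.7   12.7  -26.1    0.   -51.2 -109.7] t 23.55 cam [ 0.459 -0.053  0.276]
disc x 0.5298 y -0.0607 r 12.8
shift [-0.0011  0.0004  0.1067] spin -0.001 rows 2.0 j6 now -109.8 goal -109.5
```

>>> drive_tool(
  rows=[
    {"x": -0.002, "y": 0, "z": 0.03, "spin": 0, "fingers": 0.6},
    {"x": -0.002, "y": 0, "z": 0.06, "spin": 0, "fingers": 0.6},
    {"x": -0.002, "y": 0, "z": 0.09, "spin": 0, "fingers": 0.6},
    {"x": -0.002, "y": 0, "z": 0.107, "spin": 0, "fingers": 0.6},
    {"x": -0.002, "y": 0, "z": 0.107, "spin": 0, "fingers": 0.6},
    {"x": -0.002, "y": 0, "z": 0.107, "spin": 0, "fingers": -1},
    {"x": -0.002, "y": 0, "z": 0.107, "spin": 0, "fingers": -1},
    {"x": -0.002, "y": 0, "z": 0.107, "spin": 0, "fingers": -1},
    {"x": -0.002, "y": 0, "z": 0.107, "spin": 0, "fingers": -1},
    {"x": -0.002, "y": 0, "z": 0.107, "spin": 0, "fingers": -1},
  ],
)

```text
time_s: 24.9
tcp_pos: [0.5278, -0.0604, 0.0298]
eef_rot: [180.0, 0.0, 175.0]
contact_force: [-0.9, 0.1, 2.4]
gripper_width: 0.0298
gripper_force: 15.0
```

```bash
python3 - <<'E'
from h import *
go(.655,.080,.15,175)
E
```

```text
shift [-0.1144  0.1511 -0.1202] spin -0.001 rows 4.0 j6 now -109.7 goal -118.7
```

>>> drive_tool(
  rows=[
    {"x": 0, "y": 0, "z": -0.06, "spin": 0, "fingers": -1},
    {"x": 0, "y": 0, "z": -0.12, "spin": 0, "fingers": -1},
    {"x": -0.04, "y": 0.05, "z": -0.12, "spin": 0, "fingers": -1},
    {"x": -0.08, "y": 0.1, "z": -0.12, "spin": 0, "fingers": -1},
    {"x": -0.115, "y": 0.151, "z": -0.12, "spin": 0, "fingers": -1},
    {"x": -0.115, "y": 0.151, "z": -0.12, "spin": 0, "fingers": -1},
    {"x": -0.115, "y": 0.151, "z": -0.12, "spin": 0, "fingers": -1},
  ],
)

```text
time_s: 25.78
tcp_pos: [0.6549, 0.08, 0.1486]
eef_rot: [-180.0, -0.1, 175.0]
contact_force: [-0.3, -0.7, -0.4]
gripper_width: 0.0297
gripper_force: 15.0
```

```bash
python3 - <<'E'
from h import *
c=cam('wrist'); save(c,'c1')
o=topdown(c,.58,.70,.0,.16,.022,.0005)
hsv=cv2.cvtColor(o,cv2.COLOR_RGB2HSV); m=(hsv[...,0]>98)&(hsv[...,0]<115)&(hsv[...,1]>120)&(hsv[...,2]>100)
for x in (.625,.635,.645): 
    q=np.nonzero(m[int((.70-x)/.0005)])[0]; print(x,(.16-q[[0,-1]]*.0005).round(3) if len(q) else None)
q=np.nonzero(m[:,160])[0]; print('front x',.70-q.max()*.0005)
go(.655,.080,.034,175)
E
```

```text
0.625 [0.121 0.027]
0.635 [0.146 0.026]
0.645 [0.145 0.025]
front x 0.6184999999999999
shift [-0.0004  0.0007  0.115 ] spin -0.001 rows 2.0 j6 now -118.9 goal -118.7
```

>>> drive_tool(
  rows=[
    {"x": 0, "y": 0.003, "z": 0.05, "spin": 0, "fingers": -1},
    {"x": 0, "y": 0.003, "z": 0.09, "spin": 0, "fingers": -1},
    {"x": 0, "y": 0.003, "z": 0.11, "spin": 0, "fingers": -1},
    {"x": 0, "y": 0.003, "z": 0.1155, "spin": 0, "fingers": -1},
    {"x": 0, "y": 0.003, "z": 0.1155, "spin": 0, "fingers": -1},
    {"x": 0, "y": 0.003, "z": 0.1155, "spin": 0, "fingers": -1},
    {"x": 0, "y": 0.003, "z": 0.1155, "spin": 0, "fingers": 0},
    {"x": 0, "y": 0.003, "z": 0.1155, "spin": 0, "fingers": 0},
    {"x": 0, "y": 0.003, "z": 0.1155, "spin": 0, "fingers": 0},
    {"x": 0, "y": 0.003, "z": 0.1155, "spin": 0, "fingers": 0},
  ],
)

```text
time_s: 27.08
tcp_pos: [0.6558, 0.0829, 0.034]
eef_rot: [-180.0, 0.0, 175.0]
contact_force: [-0.0, -0.2, 0.3]
gripper_width: 0.0438
gripper_force: 0.0
```

>>> drive_tool(
  rows=[
    {"x": 0, "y": 0, "z": -0.05, "spin": 0, "fingers": 0},
    {"x": 0, "y": 0, "z": -0.1, "spin": 0, "fingers": 0},
    {"x": 0.06, "y": -0.06, "z": -0.15, "spin": 0, "fingers": 0},
    {"x": 0.11, "y": -0.1, "z": -0.2, "spin": 0, "fingers": 0},
    {"x": 0.16, "y": -0.14, "z": -0.2, "spin": 0, "fingers": 0},
    {"x": 0.2, "y": -0.2, "z": -0.2, "spin": 0, "fingers": 0},
    {"x": 0.2, "y": -0.26, "z": -0.2, "spin": 0, "fingers": 0},
    {"x": 0.2, "y": -0.32, "z": -0.2, "spin": 0, "fingers": 0},
    {"x": 0.2, "y": -0.36, "z": -0.2, "spin": 0, "fingers": 0},
    {"x": 0.2, "y": -0.36, "z": -0.2, "spin": 0, "fingers": 0},
  ],
)

```text
time_s: 28.32
tcp_pos: [0.4237, -0.2608, 0.2341]
eef_rot: [-180.0, 0.0, 174.8]
contact_force: [-0.2, 1.0, -0.5]
gripper_width: 0.0435
gripper_force: 0.0
```

```bash
python3 - <<'E'
from h import *
c=cam('scene'); cv2.imwrite('pics/end.png',cv2.resize(c['pixels'],(800,600),interpolation=cv2.INTER_CUBIC)[:,:,::-1]); print(c['state']['time_s'])
E
```

```text
28.325
```

View pics/end.png

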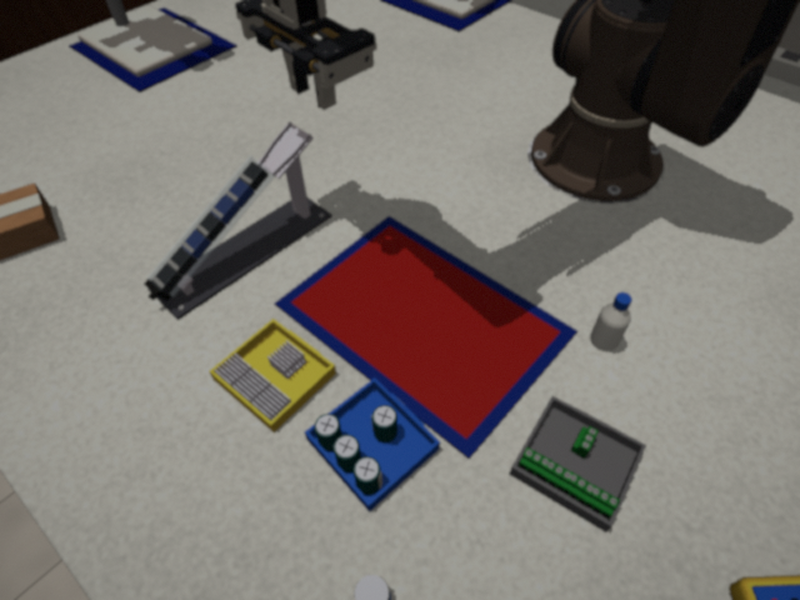

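Everything is in place. The sink (288,358), capacitor (385,420) and terminal (585,440) stand upright in their trays, seven relays are in the tube, the bottle stands at (610,325) and the gripper is clear.

```bash
python3 -c "
from plant import r
print(r.close_job())"
```

```text
the job is handed in; nothing more can be done
None
```

The job is handed in at about 28 s of the 141 s allowed; the last camera view showed both relays home in the tube with stripes downhill, the capacitor, heat sink and terminal block upright in their own trays, and the bottle still standing in its place, but no verdict came back.

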